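# Open the child-resistant jar and take out its dosing scoop

### The job

The jar in the slanted stand is empty and is to be refilled: push its child-resistant cap down hard and, keeping it pressed, turn it anticlockwise until it comes free, then lift it off and set it flat, top up, on the worktop. Then pull the dosing scoop out of the jar by its handle and stand it in the mug, cup down and handle up. Leave the mug upright, and leave the spice jar, lemon, garlic and tape roll where they are.

Things in the scene. Friction and masses are not known exactly. Their poses are not given: they have to be found in the camera images.
- jar: White round plastic jar (80 mm diameter, 108 mm from bottom to rim) fixed at a slant in a light wooden stand (140 x 74 mm) that does not move. Origin: on the worktop under the middle of the stand. The jar's axis leans 30 degrees from vertical towards the body's own -x axis (at yaw 0 towards the robot).
- jar_mouth (a point): Centre of the jar's mouth, in the plane of its rim, about 125 mm above the worktop. z axis: out of the mouth along the jar's axis, 30 degrees from vertical; y axis level, x axis in the rim's plane towards its upper side (away from the robot). Neck: 40 mm inside, 47 mm outside; with its three outside lugs 54 mm. The inside is 103 mm deep below the rim.
- cap: Grey ribbed child-resistant cap: hollow, round, 63 mm in diameter, 55 mm tall, about 75 g, loose; on the jar at the start. Origin: centre of the lower edge of its skirt; z axis out of its closed top. Locked, the origin lies 13 mm below jar_mouth on the same axis, x axes parallel. Its three inner lugs then sit under three lugs of the neck, behind a 4 mm tooth.
- cap_top (a point): Centre of the cap's top face, axes as the cap. To open: press the cap 4.5 to 7 mm along its axis towards the jar (a spring inside resists with 5 N at rest, 1.4 N more per mm; hard stop at 8 mm) and, keeping it pressed, turn it 50 to 75 degrees anticlockwise seen from above (positive about its z). It is then free; lifted 45 mm along the axis it clears the scoop, whose handle stands up inside it.
- scoop: Metal dosing scoop, 129 mm long, 35 g, loose, standing in the jar handle up, within 4 degrees of the jar's axis, leaning on the lower edge of the mouth (the jar's -x side); 25 mm stand out. z axis along the handle; origin at the lower end; handle: flat bar 14 mm wide (y), 8 mm thick (x), z = 21 to 129 mm, middle line at x = +2.5 mm. The cup fills x = -17 to 0 mm and opens to +x.
- scoop_end (a point): Middle of the end of the scoop's handle.
- scoop_cup (a point): Middle of the scoop's cup (22 mm round, 17 mm deep). The cup lies under the jar's shoulder: to draw it through the 40 mm mouth, first bring the handle to 5 to 10 mm on the upper (+x) side of the mouth's centre, parallel to the axis, then pull along the axis.
- mug: Ceramic mug, 78 mm in diameter, 90 mm high, with a handle, loose. Origin: at its underside, 16.5 mm off the cup's axis towards the handle, which points to its -y.
- mug_mouth (a point): Centre of the mug's mouth, 90 mm above its underside; the mouth is about 62 mm wide inside and the inner floor 7 mm above the underside.
- spice_a: Standing spice jar, 45 mm in diameter, 108 mm high, bystander. Origin: centre of its underside. It and the mug may change places.
- lemon: Lemon, 78 x 55 x 56 mm, bystander. Origin: centre of its underside.
- garlic: Garlic bulb, 60 x 57 x 58 mm, bystander. Origin: centre of its underside.
- tape_roll: Roll of masking tape lying flat, 79 mm in diameter, 19 mm high, bystander. Origin: centre of its underside.

How it is judged:
By the outcome, as a careful person would: the job done as asked, in the order asked, and still so for the second after the job is handed in, with the robot touching nothing.
It also fails if it takes over 72 s, if anything falls off the work surface, if the arm or the gripper's body presses on something with over 40 N, if the wrist force passes 120 N, or if a joint passes its speed limit or range.

### The arm

A 6-joint arm with a two-finger parallel gripper is mounted at the origin on a cart in front of the work surface, level with it; the furniture and walls round the work are solid. World frame = base frame: x ahead of the robot, y to its left, z up, the work surface at z = 0. Lengths are in m, angles in degrees, forces in N, time in s.
With the tool pointing down it reaches from about 0.375 to 0.825 m from the base axis. Payload 5.5 kg.
Tool frame: the origin (TCP) lies on the mounting face of the last link; the fingertips stand 173 mm ahead of it and the grasp point (between the pads) lies 155 mm ahead of it; z points along the fingers, y is the line along which they close (so a half turn about z gives the same grasp; the last joint's range is limited). The gripper opens to 85 mm and grips with 20 to 120 N. Pads are 22 mm wide; open, the fingers measure 114 mm over their backs; the gripper's body (76 mm by 85 mm) begins 54 mm behind the grasp point. The pads swing forward as they close: fully open they stand 13 mm farther back than shut.
Start: joints at [-76.146, 17.962, -2.699, 69.339, 0, 90], TCP at [0.144, -0.583, 0.405] pointing down, gripper open.
Joint ranges: [-152.73, 152.73], [-39.44, 99.34], [-58.76, 71.6], [-118.89, 123.64], [-81.53, 83.1], [-180, 180]. Speed limits (degrees/s): [136.94, 136.94, 172.46, 180, 180, 180].

### API

Orientations are given as a 3x3 rotation matrix whose columns are the frame's x, y, z axes.
In Python, from station import status, vision, env, nets gives the robot as it stands.
- The arm moves only by the shell command python3 -m handwheel 'ROWS' [FORCE]. ROWS is JSON, a list of rows, each a list of 3 entries, a list of its own where there are three numbers: the shift along the tool's x, y, z in m, then the turn, a rotation vector about the tool's x, y, z in degrees, then the opening, from 0 (shut) to 1 (fully open). In form: [[[dx, dy, dz], [ax, ay, az], grip], ...]. A call has 1 to 5 rows; each row is the pose to reach, as a shift and turn from the pose commanded when the call began, along the tool's axes at that moment; what a row does not reach only later rows make up. A row lasts 1/10 s, in which the tool goes at most 50 mm and 8.59 degrees, less where a joint would pass 70% of its speed; a pose out of reach is approached as far as the arm can. A call with a gripper value outside its range is refused whole. The fingers move at their own pace and stop on an object; FORCE is the grip in N (left out, the last holds). Time passes only in rows, so rows that repeat a pose let the fingers close. It gives the time, the measured TCP pose, the force, the opening and the grip force at its end, in the units of the state.
- status.read_state(): the state, without advancing time (a new reading comes with each control period).
- vision.snapshot(name): name is "scene" or "top"; returns a dict with "color" (384x512x3 uint8, red, green, blue), "depth" (384x512 float32, m along the optical axis (not along the pixel's ray), 0 where there is no reading), "intrinsics" (3x3 intrinsics, pixels), "R" (3x3) and "t" (3): a world point X has camera coordinates R X + t. Camera axes: x right, y down, z forward; pixel columns grow to the right and rows downward; lengths in m; the calibration is good to about 2 mm. A picture is of the moment at which its call begins.
- env.sign_off(): hands the job in; it is judged then, once.
Trained networks look in a picture, given as the dict that the camera call returned (one of the last four; its "shot" number tells which), for a name from the list of things; names that differ only in an ending like _2 or _b are one class to them, and where a whole thing is asked for, a point or a joint stands for the part that bears it (a point fixed in the world has none). Each returns a list of dicts, best first, with "p" (0 to 1); they miss things now and then, are a little off and sometimes report something else, mostly with a low value. They report only what shows in the picture. A call takes as long as a camera call.
- nets.search_frame(target, picture): "xyz" ([x, y, z] in m, in the coordinates of the camera as it stood for that picture, good to about 4 mm: the middle of the surface that is visible of it).
- nets.regions_of(target, picture): "pixels" (384x512 bool, what is visible of it).
- nets.spot_point(target, picture): "xyz" ([x, y, z] in m, in the coordinates of the camera as it stood for that picture, good to about 4 mm: a listed point, or the origin of a listed thing).
The state is a dict: "clock": time; "joint_positions": joint angles; "qvel": joint speeds; "joint_efforts": joint torques, N m; "tcp_pos": TCP position; "tool_rot": TCP orientation; "wrist_force": force on the tool from outside, world axes, zero at the start; "wrist_torque": the same for the moment, N m; "opening": finger opening in m; "grasp_force": force on a finger pad.
Only numpy, scipy, OpenCV 4.12 (cv2) and the standard library are available. Lean on these libraries where they do the work, as an engineer would, in place of code of your own. Each camera call takes 0.05 s, during which the arm holds its last target. There are 200 camera calls.

## Working session

There is one attempt and no reset: what is moved stays moved. The work goes in short steps, Python scripts to look and compute and a shell command to move; the robot and the scene stay as the last step left them, time stands still between calls to the robot, and variables do not carry over. Pictures are saved under pics/ and viewed, at most 10 in all, crops included, and the job is handed in when it is done.

```bash
ls; mkdir -p pics; cat > h.py <<'E'
import numpy as np, cv2
from station import status, vision, env, nets
def world(p,s): return np.array(s["R"]).T@(np.array(p)-np.array(s["t"]))
def cloud(s,m):
    d=s["depth"]; v,u=np.nonzero(m&(d>0)); z=d[v,u]; K=s["intrinsics"]
    P=np.c_[(u-K[0][2])*z/K[0][0],(v-K[1][2])*z/K[1][1],z]
    return (P-np.array(s["t"]))@np.array(s["R"])
def save(s,n): cv2.imwrite("pics/"+n,s["color"][:,:,::-1])
E
python3 - <<'E'
from h import *
np.set_printoptions(precision=4,suppress=True)
for c in("scene","top"):
    s=vision.snapshot(c); save(s,c+"0.png")
    for n in ["jar","jar_mouth","cap","cap_top","mug","mug_mouth","spice_a","lemon","garlic","tape_roll"]:
        print(c,n,[(world(r["xyz"],s).round(4).tolist(),round(r["p"],2)) for r in nets.spot_point(n,s)[:2]])
s=status.read_state(); print(s)
E
```

```text
pics
scene jar [([0.6102, -0.0884, -0.0025], 0.85)]
scene jar_mouth [([0.5965, -0.0947, 0.1229], 0.95)]
scene cap [([0.6048, -0.0928, 0.11], 0.83)]
scene cap_top [([0.5747, -0.0926, 0.1582], 0.91)]
scene mug [([0.4731, -0.2767, -0.0067], 0.81)]
scene mug_mouth [([0.4604, -0.2764, 0.0876], 0.63)]
scene spice_a [([0.4589, 0.1719, -0.0006], 0.65), ([0.6045, -0.0916, 0.1125], 0.62)]
scene lemon [([0.6582, -0.3099, -0.0044], 0.65)]
scene garlic [([0.6782, -0.2259, -0.0051], 0.54)]
scene tape_roll [([0.4973, 0.309, 0.0041], 0.81), ([0.6075, -0.0878, -0.005], 0.65)]
top jar [([0.6101, -0.0952, 0.0025], 0.67)]
top jar_mouth [([0.5978, -0.0916, 0.1213], 0.9)]
top cap [([0.6042, -0.0964, 0.1103], 0.89), ([0.5783, -0.0867, 0.1618], 0.6)]
top cap_top [([0.5778, -0.0878, 0.1592], 0.63)]
top mug [([0.4754, -0.2766, -0.007], 0.66)]
top mug_mouth [([0.4636, -0.2797, 0.0832], 0.93), ([0.4981, 0.3104, -0.0037], 0.39)]
top spice_a [([0.4582, 0.1679, -0.0058], 0.74)]
top lemon [([0.6661, -0.3142, -0.004], 0.72)]
top garlic [([0.684, -0.2272, -0.0036], 0.73), ([0.6085, -0.0926, 0.0017], 0.28)]
top tape_roll [([0.4993, 0.3115, -0.0031], 0.78)]
{'clock': 1.1, 'joint_positions': array([-76.1461,  17.9615,  -2.6994,  69.3403,   0.0017,  89.9985]), 'qvel': array([-0.0148, -0.0095,  0.0853,  0.0381,  0.0659,  0.014 ]), 'joint_efforts': array([ -0.0015, -53.9471,  34.0055,   0.0016,   0.0001,  -0.    ]), 'tcp_pos': array([ 0.1437, -0.5825,  0.4047]), 'tool_rot': array([[ 0.9709,  0.2395,  0.    ],
       [ 0.2395, -0.9709,  0.    ],
       [ 0.    , -0.    , -1.    ]]), 'wrist_force': array([ 0.6479, -0.4813, -0.1844]), 'wrist_torque': array([0.026 , 0.0285, 0.0145]), 'grasp_force': 0.0, 'opening': 0.08557501967850666}
```

View pics/scene0.png

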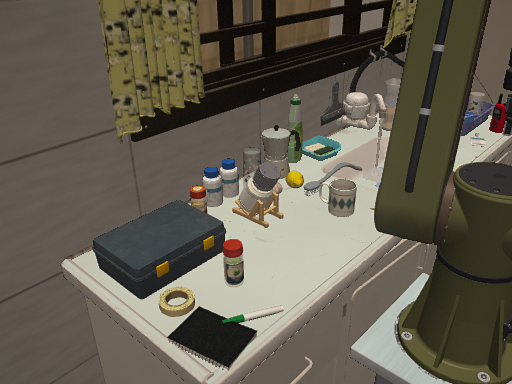

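View pics/top0.png

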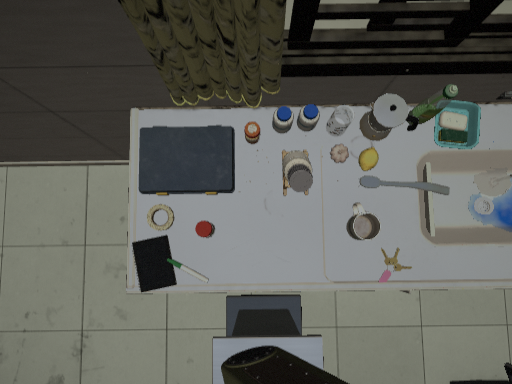

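```bash
python3 - <<'E'
from h import *
from scipy.optimize import least_squares
np.set_printoptions(precision=4,suppress=True)
C=[]
for c in("scene","top"):
    s=vision.snapshot(c)
    r=nets.regions_of("cap",s)[0]; m=cv2.erode(r["pixels"].astype(np.uint8),np.ones((3,3)))>0
    P=cloud(s,m); C.append(P); print(c,r["p"],len(P),P.min(0),P.max(0))
    print("cam pos",-np.array(s["R"]).T@s["t"])
def model(q,P):
    yaw,tilt=q[3:5]; a=np.array([-np.sin(tilt)*np.cos(yaw),-np.sin(tilt)*np.sin(yaw),np.cos(tilt)])
    d=P-q[:3]; h=d@a; rr=np.linalg.norm(d-np.outer(h,a),axis=1)
    return np.where(np.abs(h)<np.abs(rr-.0315),h,rr-.0315)   # top face or side
for P in C+[np.vstack(C)]:
    f=least_squares(model_:=lambda q:model(q,P),[.576,-.09,.159,0,np.radians(30)],loss="soft_l1",f_scale=.002)
    print(f.x[:3],np.degrees(f.x[3:]),np.median(abs(f.fun)))
    f=least_squares(lambda q:model(np.r_[q,np.radians(30)],P),[.576,-.09,.159,0],loss="soft_l1",f_scale=.002)
    print("  30:",f.x[:3],np.degrees(f.x[3:]))
E
```

```text
scene 0.77 485 [ 0.5493 -0.1176  0.1084] [ 0.6146 -0.0579  0.1749]
cam pos [-0.1802  0.7701  0.7062]
top 0.79 466 [ 0.5578 -0.1203  0.1364] [ 0.6293 -0.0625  0.1794]
cam pos [0.4222 0.024  1.2101]
[ 0.5775 -0.0925  0.1607] [ 0.1676 29.8961] 0.0010407450356171369
  30: [ 0.5775 -0.0925  0.1607] [0.1842]
[ 0.5804 -0.093   0.1603] [-0.2792 29.9825] 0.0009740652930630338
  30: [ 0.5804 -0.093   0.1603] [-0.2819]
[ 0.5793 -0.0923  0.1605] [ 0.2369 29.5089] 0.0012047820956112216
  30: [ 0.5791 -0.0923  0.1604] [0.43]
```

Both views show the capped jar leaning towards the robot (scene ≈(265,180), top ≈(299,178)). The mug is at top (364,225), the spice jar at (204,229), the tape at (160,217), the lemon at (369,158) and the garlic at (340,153). The worktop left of the jar is free. Cap top fits at (0.579, −0.0925, 0.1605), yaw ≈ 0, matching the expected height of 0.161.

```bash
cat >> h.py <<'E'
from scipy.spatial.transform import Rotation as Ro
np.set_printoptions(precision=4,suppress=True)
A=np.array([-.5,0,.866025]); TOP=np.array([.579,-.0925,.1605]); MOUTH=TOP-.042*A
def frame(tilt,head):  # tool leaning back by tilt (deg), turned head deg anticlockwise about its back axis
    R0=np.array([[1,0,0],[0,-1,0],[0,0,-1.]])
    return Ro.from_euler("y",-tilt,degrees=True).as_matrix()@R0@Ro.from_euler("z",-head,degrees=True).as_matrix()
def go(g,R,name=""):   # grasp point g (155 mm ahead of TCP)
    s=status.read_state(); T=np.array(s["tool_rot"]); p=np.array(s["tcp_pos"])
    t=np.array(g)-.155*R[:,2]
    print(name,"t",round(s["clock"],2),"shift",T.T@(t-p),"turn",Ro.from_matrix(T.T@R).as_rotvec(degrees=True).round(2),"F",np.array(s["wrist_force"]).round(1),"open",round(s["opening"],4),"j",np.array(s["joint_positions"]).round(1))
E
python3 -c "
from h import *
R=frame(30,-30); print(R)
go(TOP-.024*A+.09*A,R,'pre'); go(TOP-.024*A,R,'grasp')"
```

```text
[[ 0.75  -0.433  0.5  ]
 [-0.5   -0.866  0.   ]
 [ 0.433 -0.25  -0.866]]
pre t 1.3 shift [ 0.4327 -0.398   0.0528] turn [ 4.32 30.43 42.83] F [ 0.   0.4 -0.1] open 0.0857 j [-76.1  18.   -2.7  69.3  -0.   90. ]
grasp t 1.3 shift [ 0.4764 -0.3872  0.1307] turn [ 4.32 30.43 42.83] F [ 0.   0.4 -0.1] open 0.0857 j [-76.1  18.   -2.7  69.3  -0.   90. ]
```

```bash
r='[[0.433,-0.398,0.053],[4.3,30.4,42.8],1]'
python3 -m handwheel '[[[0.433,-0.398,0.053],[4.3,30.4,42.8],1],[[0.433,-0.398,0.053],[4.3,30.4,42.8],1],[[0.433,-0.398,0.053],[4.3,30.4,42.8],1],[[0.433,-0.398,0.053],[4.3,30.4,42.8],1],[[0.433,-0.398,0.053],[4.3,30.4,42.8],1]]'
python3 -c "
from h import *
R=frame(30,-30)
go(TOP-.024*A+.09*A,R,'pre')"
```

```text
clock: 1.8
tcp_pos: [0.282, -0.3738, 0.3822]
tool_rot: [[0.845, -0.333, 0.419], [-0.379, -0.925, 0.03], [0.377, -0.185, -0.907]]
wrist_force: [1.2, -0.4, 0.1]
opening: 0.0855
grasp_force: 0.0
pre t 1.8 shift [ 0.0395 -0.3166  0.1142] turn [0.74 5.45 7.62] F [ 1.2 -0.4  0.1] open 0.0855 j [-60.3  -1.3 -30.6  49.4  22.3 143.8]
```

```bash

python3 -m handwheel '[[[0.04,-0.31,0.114],[0.7,5,7],1],[[0.04,-0.31,0.114],[0.7,5,7],1],[[0.04,-0.31,0.114],[0.7,5,7],1],[[0.04,-0.31,0.114],[0.7,5,7],1],[[0.04,-0.31,0.114],[0.7,5,7],1]]' >/dev/null
python3 -m handwheel '[[[0,0,0],[0,0,0],1]]' >/dev/null
python3 -c "
from h import *
R=frame(30,-30)
go(TOP-.024*A+.09*A,R,'pre')"
```

```text
pre t 2.4 shift [ 0.0012 -0.1098  0.0386] turn [-1.07  1.12  2.61] F [-0.  -0.1 -0.4] open 0.0852 j [-30.6  -9.2 -43.1  30.8  15.9 179.9]
```

```bash

python3 -m handwheel '[[[0.001,-0.11,0.039],[-1,1,0],1],[[0.001,-0.11,0.039],[-1,1,0],1],[[0.001,-0.11,0.039],[-1,1,-3],1],[[0.001,-0.11,0.039],[-1,1,-8],1],[[0.001,-0.11,0.039],[-1,1,-8],1]]' >/dev/null
python3 -m handwheel '[[[0,0,0],[0,0,0],1],[[0,0,0],[0,0,0],1]]' >/dev/null
python3 - <<'E'
from h import *
R=frame(30,-20)
go(TOP-.024*A+.09*A,R,'pre'); go(TOP-.024*A,R,'grasp')
s=vision.snapshot("scene"); cv2.imwrite("pics/a1.png",cv2.resize(s["color"][80:280,180:420,::-1],None,fx=3,fy=3))
E
```

```text
pre t 3.1 shift [-0.0019 -0.0407  0.0067] turn [-1.57  0.48  2.6 ] F [-0.1 -0.2 -0.5] open 0.0856 j [-19.9  -6.9 -42.7  26.2  11.4 179.9]
grasp t 3.1 shift [-0.0012 -0.0382  0.0966] turn [-1.57  0.48  2.6 ] F [-0.1 -0.2 -0.5] open 0.0856 j [-19.9  -6.9 -42.7  26.2  11.4 179.9]
```

View pics/a1.png

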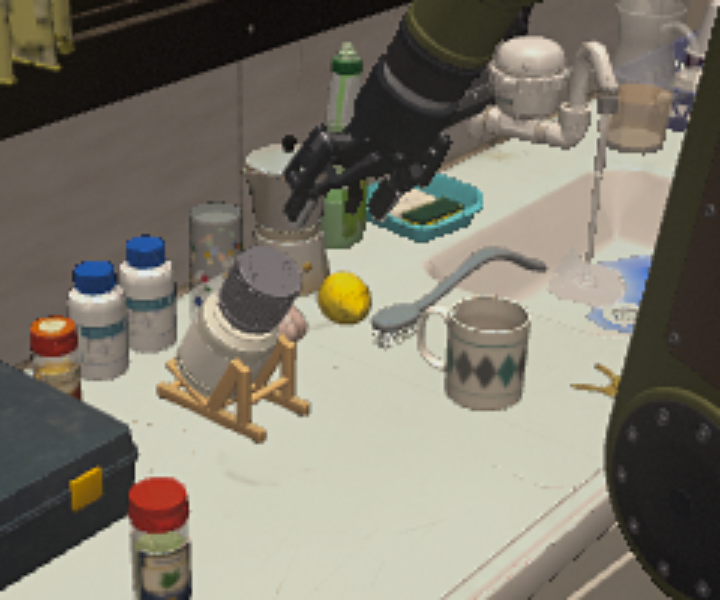

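Gripper around (380,180) in the crop, cap at (262,285), all undisturbed. Joint 6 is at its limit, so I'll start the grip at heading 0.

```bash

python3 -m handwheel '[[[0,0,0],[0,0,-8],1],[[-0.002,-0.04,0.007],[-1.5,0.5,-17],1],[[-0.002,-0.04,0.007],[-1.5,0.5,-17],1],[[-0.002,-0.04,0.007],[-1.5,0.5,-17],1],[[-0.002,-0.04,0.007],[-1.5,0.5,-17],1]]' >/dev/null
python3 -m handwheel '[[[0,0,0],[0,0,0],1],[[0,0,0],[0,0,0],1]]' >/dev/null
python3 - <<'E'
from h import *
R=frame(30,0)
go(TOP-.024*A+.09*A,R,'pre'); go(TOP-.024*A,R,'grasp')
E
```

```text
pre t 3.85 shift [ 0.0003 -0.0008 -0.0002] turn [-0.07 -0.36 -0.43] F [ 0.2 -0.5 -0.5] open 0.0856 j [-13.5  -7.4 -43.4  24.3   6.8 168.7]
grasp t 3.85 shift [-0.0002 -0.0007  0.0898] turn [-0.07 -0.36 -0.43] F [ 0.2 -0.5 -0.5] open 0.0856 j [-13.5  -7.4 -43.4  24.3   6.8 168.7]
```

```bash

python3 -m handwheel '[[[0,-0.001,0.04],[0,-0.4,-0.4],1],[[0,-0.001,0.08],[0,-0.4,-0.4],1],[[0,-0.001,0.09],[0,-0.4,-0.4],1],[[0,-0.001,0.09],[0,-0.4,-0.4],0],[[0,-0.001,0.09],[0,-0.4,-0.4],0]]' 90
python3 -m handwheel '[[[0,0,0],[0,0,0],0],[[0,0,0],[0,0,0],0],[[0,0,0],[0,0,0],0],[[0,0,0],[0,0,0],0]]' 
python3 - <<'E'
from h import *
R=frame(30,0)
go(TOP-.024*A,R,'grasp')
E
```

```text
clock: 4.35
tcp_pos: [0.5137, -0.0915, 0.2745]
tool_rot: [[0.867, 0.002, 0.499], [0.001, -1.0, 0.002], [0.499, -0.001, -0.867]]
wrist_force: [-5.7, 0.8, 2.7]
opening: 0.0623
grasp_force: 96.6
clock: 4.75
tcp_pos: [0.5137, -0.0914, 0.2746]
tool_rot: [[0.866, 0.002, 0.5], [0.001, -1.0, 0.001], [0.5, -0.001, -0.866]]
wrist_force: [-4.9, -1.3, 2.9]
opening: 0.0622
grasp_force: 99.6
grasp t 4.75 shift [-0.0005  0.0011  0.0004] turn [-0.08  0.    0.07] F [-4.9 -1.3  2.9] open 0.0622 j [-11.9   3.1 -45.   12.4   6.  169.6]
```

```bash

python3 -m handwheel '[[[0,0,0.003],[0,0,0],0],[[0,0,0.006],[0,0,0],0],[[0,0,0.006],[0,0,0],0],[[0,0,0.006],[0,0,0],0]]' 
python3 - <<'E'
from h import *
go(TOP-.024*A-.006*A,frame(30,0),'pressed'); s=status.read_state(); print(np.array(s["wrist_force"])@A)
E
```

```text
clock: 5.15
tcp_pos: [0.5167, -0.0914, 0.2695]
tool_rot: [[0.866, 0.002, 0.5], [0.001, -1.0, 0.001], [0.5, -0.001, -0.866]]
wrist_force: [-10.0, -1.0, 8.1]
opening: 0.0623
grasp_force: 100.3
pressed t 5.15 shift [-0.0006  0.0011  0.0006] turn [-0.08 -0.    0.07] F [-10.   -1.    8.1] open 0.0623 j [-11.8   3.9 -45.   11.7   6.  169.7]
11.985262549748146
```

```bash

python3 -m handwheel '[[[0,0,0.0008],[0,0,0],0],[[0,0,0.0008],[0,0,-7],0],[[0,0,0.0008],[0,0,-14],0],[[0,0,0.0008],[0,0,-21],0],[[0,0,0.0008],[0,0,-28],0]]' 
python3 -c "
from h import *
s=status.read_state(); print(np.array(s['wrist_force'])@A,s['wrist_torque'])"
python3 -m handwheel '[[[0,0,0],[0,0,-7],0],[[0,0,0],[0,0,-14],0],[[0,0,0],[0,0,-21],0],[[0,0,0],[0,0,-28],0],[[0,0,0],[0,0,-34],0]]' 
python3 -m handwheel '[[[0,0,0],[0,0,-2],0],[[0,0,0],[0,0,-2],0]]' 
python3 - <<'E'
from h import *
go(TOP-.024*A-.006*A,frame(30,64),'turned'); s=status.read_state(); print(np.array(s["wrist_force"])@A,s['wrist_torque'])
E
```

```text
clock: 5.65
tcp_pos: [0.5173, -0.0912, 0.2692]
tool_rot: [[0.761, 0.412, 0.501], [0.475, -0.88, 0.002], [0.442, 0.236, -0.866]]
wrist_force: [-9.9, 1.6, 9.0]
opening: 0.0621
grasp_force: 100.5
12.762308396196293 [ 0.1806  1.4384 -0.0913]
clock: 6.15
tcp_pos: [0.5171, -0.0912, 0.2691]
tool_rot: [[0.401, 0.767, 0.5], [0.886, -0.465, 0.002], [0.234, 0.442, -0.866]]
wrist_force: [-10.2, -0.0, 10.1]
opening: 0.0619
grasp_force: 100.5
clock: 6.35
tcp_pos: [0.5172, -0.0911, 0.2691]
tool_rot: [[0.377, 0.779, 0.5], [0.9, -0.437, 0.002], [0.22, 0.449, -0.866]]
wrist_force: [-10.5, 0.7, 9.4]
opening: 0.0622
grasp_force: 100.5
turned t 6.35 shift [-0.0015 -0.0001 -0.    ] turn [-0.03 -0.13  0.11] F [-10.5   0.7   9.4] open 0.0622 j [-11.8   3.9 -45.   11.6   6.  105.6]
13.382473368937543 [0.1749 1.4717 0.0476]
```

```bash

python3 -m handwheel '[[[0,0,-0.004],[0,0,0],0],[[0,0,-0.008],[0,0,0],0],[[0,0,-0.013],[0,0,0],0],[[0,0,-0.018],[0,0,0],0],[[0,0,-0.018],[0,0,0],0]]' 
python3 - <<'E'
from h import *
go(TOP+.06*A,frame(30,64),'up'); s=status.read_state(); print(np.array(s["wrist_force"])@A)
E
```

```text
clock: 6.85
tcp_pos: [0.5084, -0.0914, 0.2844]
tool_rot: [[0.378, 0.779, 0.5], [0.899, -0.437, 0.002], [0.22, 0.449, -0.866]]
wrist_force: [-2.0, 0.6, -1.8]
opening: 0.0624
grasp_force: 99.3
up t 6.85 shift [-0.0013 -0.0003 -0.0724] turn [-0.02 -0.1   0.07] F [-2.   0.6 -1.8] open 0.0624 j [-12.    1.8 -44.9  13.9   6.1 105.5]
-0.5356714060483281
```

Free. Lift along the axis well clear of the scoop.

```bash

python3 -m handwheel '[[[0,0,-0.015],[0,0,0],0],[[0,0,-0.03],[0,0,0],0],[[0,0,-0.045],[0,0,0],0],[[0,0,-0.06],[0,0,0],0],[[0,0,-0.07],[0,0,0],0]]' >/dev/null
python3 - <<'E'
from h import *
s=vision.snapshot("scene"); cv2.imwrite("pics/a2.png",cv2.resize(s["color"][80:280,180:420,::-1],None,fx=3,fy=3))
for c in("scene","top"):
    s=vision.snapshot(c)
    for n in("jar_mouth","scoop_end","scoop","cap","cap_top"):
        print(c,n,[(world(r["xyz"],s).round(4).tolist(),round(r["p"],2)) for r in nets.spot_point(n,s)[:2]])
for z in(.15,.045): go([.49,.06,z],frame(0,64),'place')
E
```

```text
scene jar_mouth [([0.681, -0.2257, -0.0037], 0.63), ([0.5979, -0.0911, 0.1215], 0.56)]
scene scoop_end [([0.5702, -0.0926, 0.1863], 0.75), ([0.5392, -0.0939, 0.2285], 0.73)]
scene scoop []
scene cap [([0.5679, -0.0944, 0.1865], 0.63)]
scene cap_top [([0.5392, -0.0924, 0.2292], 0.9)]
top jar_mouth [([0.5996, -0.0909, 0.1182], 0.65), ([0.478, -0.2783, -0.0073], 0.16)]
top scoop_end [([0.5743, -0.0945, 0.1395], 0.37)]
top scoop [([0.6358, -0.093, 0.029], 0.52)]
top cap [([0.5657, -0.0937, 0.1779], 0.88), ([0.6632, -0.3118, -0.0025], 0.75)]
top cap_top []
place t 8.0 shift [ 0.1339 -0.0708  0.0423] turn [ 26.87 -13.21   0.1 ] F [ 0.4 -0.1 -1.4] open 0.0624 j [-13.1  -6.3 -43.4  23.6   6.6 104.5]
place t 8.0 shift [ 0.1108 -0.1178  0.1333] turn [ 26.87 -13.21   0.1 ] F [ 0.4 -0.1 -1.4] open 0.0624 j [-13.1  -6.3 -43.4  23.6   6.6 104.5]
```

View pics/a2.png

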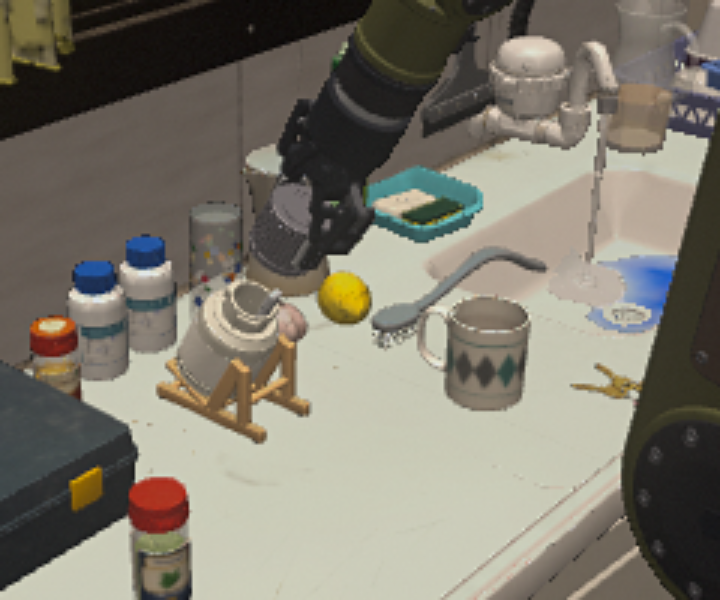

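The crop shows the cap held at (285,225), and the jar open with the scoop handle at (270,297). Next I set the cap down.

```bash

python3 -m handwheel '[[[0.134,-0.071,0.042],[26.9,-13.2,0],0],[[0.134,-0.071,0.042],[26.9,-13.2,0],0],[[0.134,-0.071,0.042],[26.9,-13.2,0],0],[[0.134,-0.071,0.042],[26.9,-13.2,0],0],[[0.134,-0.071,0.042],[26.9,-13.2,0],0]]' >/dev/null
python3 -m handwheel '[[[0,0,0],[0,0,0],0],[[0,0,0],[0,0,0],0]]' >/dev/null
python3 - <<'E'
from h import *
go([.49,.06,.15],frame(0,64),'place'); go([.49,.06,.037],frame(0,64),'low')
s=vision.snapshot("scene")
print([(world(r["xyz"],s),r["p"]) for n in("cap","cap_top") for r in nets.spot_point(n,s)[:1]])
E
```

```text
place t 8.7 shift [0.0009 0.0001 0.0007] turn [ 0.13 -0.05  0.02] F [-0.5 -0.5 -0.3] open 0.0623 j [  6.9  10.2 -26.2  53.4  -0.  122.9]
low t 8.7 shift [ 0.0008 -0.0001  0.1137] turn [ 0.13 -0.05  0.02] F [-0.5 -0.5 -0.3] open 0.0623 j [  6.9  10.2 -26.2  53.4  -0.  122.9]
[(array([0.4897, 0.0593, 0.1173]), 0.77), (array([0.488 , 0.0577, 0.1705]), 0.65)]
```

```bash

python3 -m handwheel '[[[0,0,0.05],[0,0,0],0],[[0,0,0.09],[0,0,0],0],[[0,0,0.112],[0,0,0],0],[[0,0,0.114],[0,0,0],0],[[0,0,0.114],[0,0,0],0]]' 
python3 -m handwheel '[[[0,0,0.002],[0,0,0],0],[[0,0,0.002],[0,0,0],0]]'
python3 -m handwheel '[[[0,0,0.0015],[0,0,0],0],[[0,0,0.0015],[0,0,0],0]]'
python3 -m handwheel '[[[0,0,0.0015],[0,0,0],0],[[0,0,0.0015],[0,0,0],0]]'
```

```text
clock: 9.35
tcp_pos: [0.4896, 0.0597, 0.1919]
tool_rot: [[0.438, 0.899, 0.0], [0.899, -0.438, -0.0], [-0.0, 0.0, -1.0]]
wrist_force: [0.3, -0.4, 0.2]
opening: 0.0623
grasp_force: 99.1
clock: 9.55
tcp_pos: [0.4907, 0.0602, 0.191]
tool_rot: [[0.437, 0.899, 0.003], [0.899, -0.437, 0.0], [0.002, 0.003, -1.0]]
wrist_force: [0.6, 0.6, -0.4]
opening: 0.0625
grasp_force: 99.1
clock: 9.75
tcp_pos: [0.49, 0.0602, 0.1885]
tool_rot: [[0.437, 0.9, 0.001], [0.9, -0.437, 0.0], [0.001, 0.001, -1.0]]
wrist_force: [0.5, -0.7, -1.5]
opening: 0.062
grasp_force: 99.1
clock: 9.95
tcp_pos: [0.4897, 0.0602, 0.1865]
tool_rot: [[0.437, 0.9, 0.0], [0.9, -0.437, -0.0], [-0.0, 0.0, -1.0]]
wrist_force: [0.2, -0.3, -1.3]
opening: 0.0623
grasp_force: 99.1
```

```bash

for i in 1; do python3 -m handwheel '[[[0,0,0.001],[0,0,0],0],[[0,0,0.001],[0,0,0],0]]' | grep -E "tcp|force"
python3 -m handwheel '[[[0,0,0.001],[0,0,0],0],[[0,0,0.001],[0,0,0],0]]'| grep -E "tcp|force"
python3 -m handwheel '[[[0,0,0.001],[0,0,0],0],[[0,0,0.001],[0,0,0],0]]'| grep -E "tcp|force"; done
```

```text
tcp_pos: [0.4897, 0.0603, 0.1862]
wrist_force: [-3.2, 0.1, 8.5]
grasp_force: 100.3
tcp_pos: [0.4897, 0.0603, 0.1862]
wrist_force: [-6.1, -0.7, 20.3]
grasp_force: 101.5
tcp_pos: [0.4897, 0.0602, 0.1861]
wrist_force: [-10.4, -0.8, 31.9]
grasp_force: 102.6
```

```bash

python3 -m handwheel '[[[0,0,-0.0027],[0,0,0],0],[[0,0,-0.0027],[0,0,0],1],[[0,0,-0.0027],[0,0,0],1],[[0,0,-0.0027],[0,0,0],1],[[0,0,-0.0027],[0,0,0],1]]' | grep -E "tcp|force|open"
python3 -m handwheel '[[[0,0,-0.02],[0,0,0],1],[[0,0,-0.07],[0,0,0],1],[[0,0,-0.12],[0,0,0],1],[[0,0,-0.17],[0,0,0],1],[[0,0,-0.18],[0,0,0],1]]'| grep -E "tcp|force"
python3 - <<'E'
from h import *
for c in("scene","top"):
    s=vision.snapshot(c); save(s,c+"3.png")
    for n in("jar_mouth","scoop_end","scoop","cap_top","mug_mouth"):
        print(c,n,[(world(r["xyz"],s).round(4).tolist(),round(r["p"],2)) for r in nets.spot_point(n,s)[:2]])
    r=nets.regions_of("scoop",s)
    if r:
        P=cloud(s,r[0]["pixels"]); print(r[0]["p"],len(P),np.median(P,0)); d=P-MOUTH; print(np.c_[d@[.866,0,.5],d[:,1],d@A][::max(1,len(P)//25)].round(4))
s=vision.snapshot("scene"); a=cv2.resize(s["color"][150:220,230:320,::-1],None,fx=6,fy=6)
s=vision.snapshot("top"); b=cv2.resize(s["color"][140:210,260:310,::-1],None,fx=6,fy=6)
cv2.imwrite("pics/a3.png",np.hstack([a,b])[:,:800])
E
```

```text
tcp_pos: [0.4896, 0.0601, 0.1859]
wrist_force: [-0.1, -0.1, 0.1]
opening: 0.0854
grasp_force: 0.0
tcp_pos: [0.4916, 0.0604, 0.372]
wrist_force: [1.0, -0.0, -0.2]
grasp_force: 0.0
scene jar_mouth [([0.5982, -0.0899, 0.1253], 0.7)]
scene scoop_end [([0.5754, -0.0958, 0.1403], 0.43), ([0.4582, 0.1681, 0.0029], 0.28)]
scene scoop []
scene cap_top [([0.4868, 0.0587, 0.05], 0.55)]
scene mug_mouth [([0.5958, -0.0921, 0.1234], 0.51)]
top jar_mouth [([0.6, -0.0907, 0.1201], 0.85)]
top scoop_end [([0.5747, -0.0982, 0.1387], 0.56)]
top scoop [([0.6136, -0.0951, 0.0003], 0.57), ([0.6393, -0.0922, 0.0291], 0.51)]
top cap_top []
top mug_mouth [([0.4606, -0.2798, 0.087], 0.96)]
0.63 67 [ 0.602  -0.0922  0.101 ]
[[-0.0097  0.0006 -0.0711]
 [-0.0102 -0.0053 -0.0721]
 [-0.0103  0.0012 -0.0643]
 [-0.0082 -0.0039 -0.0583]
 [-0.0089  0.0052 -0.0523]
 [-0.0099 -0.0007 -0.0549]
 [-0.0236  0.0048 -0.0839]
 [-0.0089  0.0032 -0.044 ]
 [-0.0096 -0.0026 -0.0456]
 [-0.0259  0.005  -0.0818]
 [-0.01    0.0037 -0.0389]
 [-0.0101 -0.0019 -0.0388]
 [-0.0129  0.0064 -0.0389]
 [-0.0095  0.0018 -0.0296]
 [-0.0081 -0.0033 -0.0255]
 [-0.0094  0.0026 -0.0214]
 [-0.0084 -0.0026 -0.0186]
 [-0.0117  0.0055 -0.0199]
 [-0.0095  0.0006 -0.0139]
 [-0.0089 -0.0047 -0.0121]
 [-0.0108  0.001  -0.0095]
 [-0.0106 -0.0044 -0.0089]
 [-0.0103  0.0019 -0.0006]
 [-0.0093 -0.0032  0.002 ]
 [-0.0115  0.005   0.0037]
 [-0.0091  0.0003  0.0098]
 [-0.0092 -0.0051  0.01  ]
 [-0.0084  0.0013  0.0192]
 [-0.0097 -0.0044  0.016 ]
 [-0.0107  0.004   0.0205]
 [-0.0092 -0.0009  0.0244]
 [-0.0093 -0.0062  0.0244]
 [-0.0125 -0.001   0.0235]
 [-0.0122 -0.0063  0.0243]]
```

View pics/a3.png

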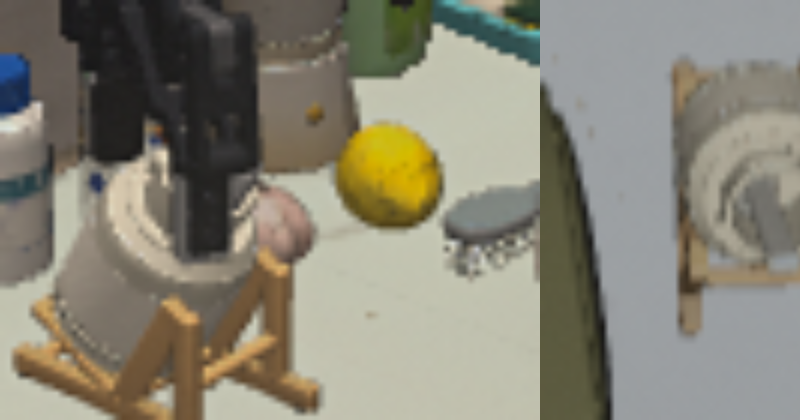

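The left crop has the gripper in front of the mouth; the right crop shows the handle at about (765,215) in the mouth. The top depth gives its upper face at x≈−9.5 mm from the mouth centre, running parallel to the axis, with its end at +24.5 mm as specified.

```bash

python3 - <<'E'
from h import *
Q=[]
for i in range(4):
    s=vision.snapshot("top"); P=cloud(s,np.ones(s["depth"].shape,bool)); d=P-MOUTH
    Q.append(np.c_[d@[.866,0,.5],d[:,1],d@A])
Q=np.vstack(Q); 
for lo in(-.08,-.06,-.04,-.02,0,.008,.016,.022):
    q=Q[(Q[:,2]>lo)&(Q[:,2]<lo+(.02 if lo<0 else .008))&(Q[:,0]>-.014)&(Q[:,0]<-.006)&(abs(Q[:,1])<.02)]
    if len(q): print(lo,len(q),"x",np.median(q[:,0]),"y",np.percentile(q[:,1],[2,50,98]))
q=Q[(Q[:,2]>.0)&(Q[:,2]<.004)&(np.hypot(Q[:,0],Q[:,1])>.018)&(np.hypot(Q[:,0],Q[:,1])<.03)]; print("rim pts x",np.percentile(q[:,0],[1,99]),"y",np.percentile(q[:,1],[1,99]))
for g in(.10,.021): go(MOUTH-.0135*np.array([.866,0,.5])+g*A,frame(30,90),g)
E
```

```text
-0.08 49 x -0.009799386917222448 y [-0.0055  0.0007  0.0069]
-0.06 48 x -0.009964550159095604 y [-0.0066  0.0012  0.0061]
-0.04 67 x -0.009957570650299596 y [-0.0168 -0.0004  0.0162]
-0.02 118 x -0.010412725406808297 y [-0.0187 -0.0016  0.0182]
0 21 x -0.009964056420929976 y [-0.0134  0.0001  0.0184]
0.008 30 x -0.0097410199299045 y [-0.0078  0.0001  0.0059]
0.016 41 x -0.009983198394707626 y [-0.0095 -0.0013  0.0048]
0.022 32 x -0.011251087216245199 y [-0.0089 -0.0033  0.0044]
rim pts x [-0.0185  0.0251] y [-0.023   0.0214]
0.1 t 12.55 shift [-0.15    0.0407  0.0281] turn [-29.47   6.78 -25.3 ] F [-0.5 -1.   0.7] open 0.0852 j [  7.    7.7 -20.8  61.5  -0.  122.9]
0.021 t 12.55 shift [-0.1327  0.0762  0.0965] turn [-29.47   6.78 -25.3 ] F [-0.5 -1.   0.7] open 0.0852 j [  7.    7.7 -20.8  61.5  -0.  122.9]
```

```bash

python3 -m handwheel '[[[-0.15,0.041,0.028],[-29.5,6.8,-25.3],0.5],[[-0.15,0.041,0.028],[-29.5,6.8,-25.3],0.5],[[-0.15,0.041,0.028],[-29.5,6.8,-25.3],0.5],[[-0.15,0.041,0.028],[-29.5,6.8,-25.3],0.5],[[-0.15,0.041,0.028],[-29.5,6.8,-25.3],0.5]]' >/dev/null
python3 -m handwheel '[[[0,0,0],[0,0,0],0.5],[[0,0,0],[0,0,0],0.5]]' |grep open
python3 - <<'E'
from h import *
for g in(.10,.0225): go(MOUTH-.014*np.array([.866,0,.5])+g*A+[0,-.0018,0],frame(30,90),g)
E
```

```text
opening: 0.0428
0.1 t 13.25 shift [-0.0016 -0.0006  0.0002] turn [-0.06  0.01 -0.1 ] F [0.5 0.8 0.2] open 0.0428 j [-13.6  -7.3 -45.1  23.    6.7  78.2]
0.0225 t 13.25 shift [-0.0016 -0.0005  0.0777] turn [-0.06  0.01 -0.1 ] F [0.5 0.8 0.2] open 0.0428 j [-13.6  -7.3 -45.1  23.    6.7  78.2]
```

```bash

python3 -m handwheel '[[[-0.0016,-0.0006,0.03],[0,0,0],0.5],[[-0.0016,-0.0006,0.06],[0,0,0],0.5],[[-0.0016,-0.0006,0.0775],[0,0,0],0.5],[[-0.0016,-0.0006,0.0775],[0,0,0],0.5]]' 60 | grep -E "tcp|force"
python3 - <<'E'
from h import *
go(MOUTH-.014*np.array([.866,0,.5])+.0225*A+[0,-.0018,0],frame(30,90))
s=vision.snapshot("scene"); cv2.imwrite("pics/a4.png",cv2.resize(s["color"][130:220,220:320,::-1],None,fx=6,fy=6))
E
```

```text
tcp_pos: [0.4998, -0.0934, 0.2686]
wrist_force: [0.7, -0.3, 1.0]
grasp_force: 0.0
 t 13.65 shift [-0.0009  0.0005 -0.0023] turn [-0.28 -0.09 -0.  ] F [ 0.7 -0.3  1. ] open 0.0429 j [-12.5   2.3 -46.7  11.8   6.3  79.1]
```

View pics/a4.png

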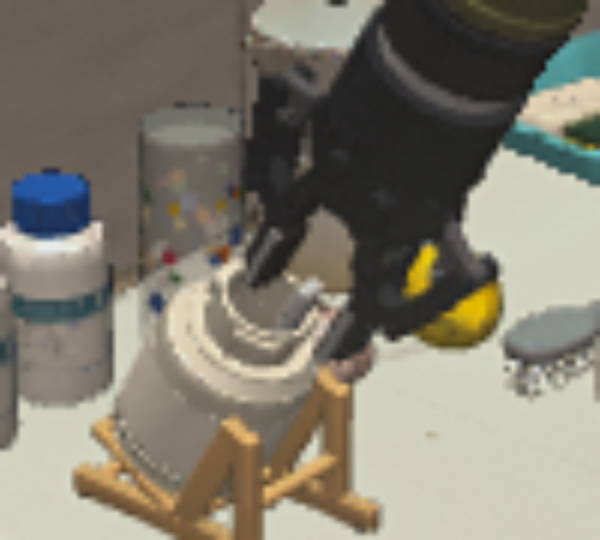

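The crop shows the fingers either side of the handle end at (305,292), above the rim. I'll close them.

```bash

python3 -m handwheel '[[[0,0,0],[0,0,0],0.3],[[0,0,0],[0,0,0],0.0],[[0,0,0],[0,0,0],0],[[0,0,0],[0,0,0],0],[[0,0,0],[0,0,0],0]]' 60
python3 -m handwheel '[[[0,0,0],[0,0,0],0],[[0,0,0],[0,0,0],0]]' 
python3 - <<'E'
from h import *
go(MOUTH-.014*np.array([.866,0,.5])+.0225*A+[0,-.0018,0],frame(30,90))
go(MOUTH+.0075*np.array([.866,0,.5])+.0225*A+[0,-.0005,0],frame(30,90))
E
```

```text
clock: 14.2
tcp_pos: [0.4994, -0.0943, 0.272]
tool_rot: [[0.0, 0.865, 0.502], [1.0, -0.0, -0.0], [-0.0, 0.502, -0.865]]
wrist_force: [-4.6, -0.4, 6.8]
opening: 0.0063
grasp_force: 60.2
clock: 14.4
tcp_pos: [0.4995, -0.0943, 0.272]
tool_rot: [[0.0, 0.865, 0.502], [1.0, -0.0, -0.0], [-0.0, 0.502, -0.865]]
wrist_force: [-4.3, 0.3, 6.2]
opening: 0.0064
grasp_force: 60.2
 t 14.4 shift [ 0.     -0.0009  0.0008] turn [ 0.13  0.   -0.01] F [-4.3  0.3  6.2] open 0.0064 j [-12.6   1.9 -46.8  11.8   6.3  79. ]
 t 14.4 shift [0.0013 0.0206 0.0008] turn [ 0.13  0.   -0.01] F [-4.3  0.3  6.2] open 0.0064 j [-12.6   1.9 -46.8  11.8   6.3  79. ]
```

```bash

python3 -m handwheel '[[[0,0,-0.001],[0,0,0],0],[[0.0005,0.005,-0.001],[0,0,0],0],[[0.001,0.010,-0.001],[0,0,0],0],[[0.001,0.0155,-0.001],[0,0,0],0],[[0.001,0.0205,-0.001],[0,0,0],0]]' | grep -E "tcp|force|open"
python3 -m handwheel '[[[0,0,0],[0,0,0],0],[[0,0,0],[0,0,0],0]]' | grep -E "tcp|force|open"
python3 - <<'E'
from h import *
go(MOUTH+.0075*np.array([.866,0,.5])+.0225*A+[0,-.0005,0],frame(30,90))
print(status.read_state()["wrist_torque"])
Q=[]
for i in range(3):
    s=vision.snapshot("top"); P=cloud(s,np.ones(s["depth"].shape,bool)); d=P-MOUTH
    Q.append(np.c_[d@[.866,0,.5],d[:,1],d@A])
Q=np.vstack(Q); q=Q[(Q[:,2]>-.1)&(Q[:,2]<-.002)&(abs(Q[:,0])<.018)&(abs(Q[:,1])<.015)]; print(len(q),q[::max(1,len(q)//15)])
E
```

```text
tcp_pos: [0.5168, -0.0932, 0.282]
wrist_force: [-3.1, 0.5, 1.1]
opening: 0.0066
grasp_force: 59.8
tcp_pos: [0.5171, -0.0933, 0.2824]
wrist_force: [-0.5, 0.1, 1.5]
opening: 0.0065
grasp_force: 59.5
 t 15.1 shift [0.0003 0.0002 0.001 ] turn [ 0.09 -0.01  0.01] F [-0.5  0.1  1.5] open 0.0065 j [-12.    2.9 -44.1  13.5   6.   79.6]
[0.0667 0.3716 0.0213]
35 [[ 0.0176  0.0105 -0.0036]
 [ 0.0108  0.0066 -0.0143]
 [-0.0137  0.0139 -0.0177]
 [-0.0129  0.0148 -0.0081]
 [-0.0164  0.0084 -0.0167]
 [-0.0164  0.0091 -0.0092]
 [ 0.0108  0.0058 -0.0224]
 [-0.0121  0.0136 -0.0213]
 [-0.015   0.0108 -0.021 ]
 [-0.0165  0.0084 -0.0171]
 [-0.0177  0.0088 -0.0126]
 [-0.0167  0.0098 -0.0024]
 [ 0.0114  0.0059 -0.0208]
 [ 0.0079  0.0065 -0.0144]
 [-0.0122  0.0143 -0.0137]
 [-0.0148  0.0116 -0.0128]
 [-0.0163  0.0092 -0.0089]
 [-0.017   0.0097 -0.0031]]
```

Handle upper face now at +11 mm, so its centre is at ≈+7 mm, with low forces. Pull along the axis.

```bash

python3 -m handwheel '[[[0,0,-0.008],[0,0,0],0],[[0,0,-0.016],[0,0,0],0],[[0,0,-0.024],[0,0,0],0],[[0,0,-0.032],[0,0,0],0],[[0,0,-0.04],[0,0,0],0]]' | grep -E "tcp|force|open"
python3 -m handwheel '[[[0,0,-0.008],[0,0,0],0],[[0,0,-0.016],[0,0,0],0],[[0,0,-0.024],[0,0,0],0],[[0,0,-0.032],[0,0,0],0],[[0,0,-0.04],[0,0,0],0]]' | grep -E "tcp|force|open"
python3 -c "
from h import *
go(MOUTH+.0075*np.array([.866,0,.5])+.17*A+[0,-.0005,0],frame(30,90))"
```

```text
tcp_pos: [0.4962, -0.0933, 0.3174]
wrist_force: [0.9, -0.2, -0.2]
opening: 0.0067
grasp_force: 59.2
tcp_pos: [0.4762, -0.0932, 0.3518]
wrist_force: [0.6, 0.1, -0.8]
opening: 0.0064
grasp_force: 59.2
 t 16.25 shift [ 0.0003  0.0009 -0.0659] turn [ 0.03 -0.01 -0.  ] F [ 0.6  0.1 -0.8] open 0.0064 j [-13.2  -6.4 -42.4  24.6   6.6  78.5]
```

```bash

python3 -m handwheel '[[[0,0,-0.012],[0,0,0],0],[[0,0,-0.024],[0,0,0],0],[[0,0,-0.036],[0,0,0],0],[[0,0,-0.048],[0,0,0],0],[[0,0,-0.06],[0,0,0],0]]' | grep -E "tcp|force|open"
python3 -m handwheel '[[[0,0,0],[0,0,0],0],[[0,0,0],[0,0,0],0]]' | grep -E "tcp|force|open"
python3 - <<'E'
from h import *
for c in("scene","top"):
    s=vision.snapshot(c)
    for n in("scoop_end","scoop","scoop_cup","mug_mouth","mug"):
        print(c,n,[(world(r["xyz"],s).round(4).tolist(),round(r["p"],2)) for r in nets.spot_point(n,s)[:2]])
    r=nets.regions_of("mug",s)
    if r:
        P=cloud(s,r[0]["pixels"]); P=P[(P[:,2]>.082)&(P[:,2]<.098)]; print(c,"mug rim",len(P),P.min(0),P.max(0))
    if c=="scene": cv2.imwrite("pics/a5.png",cv2.resize(s["color"][80:230,200:400,::-1],None,fx=4,fy=4))
st=status.read_state(); R=np.array(st["tool_rot"]); print("grasp pt",st["tcp_pos"]+.155*R[:,2])
E
```

```text
tcp_pos: [0.446, -0.0933, 0.4042]
wrist_force: [0.4, -0.6, 0.4]
opening: 0.0066
grasp_force: 59.2
tcp_pos: [0.4465, -0.0933, 0.4035]
wrist_force: [0.1, 0.4, -0.5]
opening: 0.0065
grasp_force: 59.2
scene scoop_end []
scene scoop [([0.582, -0.0899, 0.1559], 0.43)]
scene scoop_cup [([0.5782, -0.0897, 0.1557], 0.48)]
scene mug_mouth [([0.4612, -0.2785, 0.0848], 0.96)]
scene mug []
scene mug rim 63 [ 0.4211 -0.3191  0.082 ] [ 0.4998 -0.2392  0.0858]
top scoop_end [([0.5231, -0.0954, 0.2689], 0.66)]
top scoop [([0.5877, -0.0907, 0.1579], 0.64), ([0.5739, -0.0902, 0.1639], 0.54)]
top scoop_cup [([0.5733, -0.0925, 0.1632], 0.62)]
top mug_mouth [([0.4623, -0.2799, 0.0843], 0.58), ([0.6635, -0.3114, -0.0026], 0.56)]
top mug [([0.4797, -0.2777, -0.0069], 0.58)]
top mug rim 77 [ 0.4265 -0.3176  0.082 ] [ 0.5153 -0.242   0.088 ]
grasp pt [ 0.5241 -0.0932  0.2689]
```

View pics/a5.png

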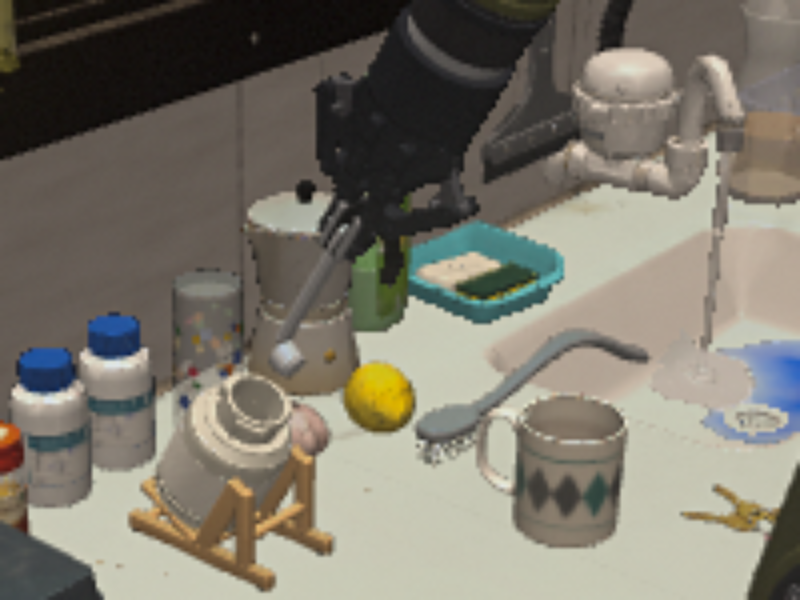

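The crop shows the scoop fully out (cup at (287,357)) and in line with the tool. The mug is upright at (570,470), centre (0.4615, −0.279). Next, over the mug.

```bash
python3 -c "
from h import *
go([.469,-.279,.285],frame(0,90))"
```

```text
t 17.65 shift [-0.1857  0.0379 -0.0207] turn [30.02 -0.01  0.  ] F [-0.2  0.1  0.4] open 0.0068 j [-14.2 -12.3 -40.   33.1   7.1  77.6]
```

```bash

python3 -m handwheel '[[[-0.03,0.006,-0.008],[6,0,0],0],[[-0.07,0.014,-0.012],[12,0,0],0],[[-0.11,0.022,-0.016],[18,0,0],0],[[-0.15,0.03,-0.02],[24,0,0],0],[[-0.1855,0.038,-0.0205],[30,0,0],0]]' >/dev/null
python3 -m handwheel '[[[0,0,0],[0,0,0],0],[[0,0,0],[0,0,0],0],[[0,0,0],[0,0,0],0]]' | grep -E "force|open"
python3 - <<'E'
from h import *
go([.469,-.279,.285],frame(0,90)); go([.469,-.279,.145],frame(0,90))
st=status.read_state(); g=st["tcp_pos"]+.155*np.array(st["tool_rot"])[:,2]; print("grasp",g)
for c in("scene","top"):
    s=vision.snapshot(c)
    for n in("scoop_end","scoop","scoop_cup","mug_mouth"):
        print(c,n,[(world(r["xyz"],s).round(4).tolist(),round(r["p"],2)) for r in nets.spot_point(n,s)[:2]])
    P=cloud(s,np.ones(s["depth"].shape,bool)); P=P[(np.hypot(P[:,0]-g[0],P[:,1]-g[1])<.04)&(P[:,2]>.12)&(P[:,2]<.25)]
    for lo in(.13,.15,.17,.19,.21,.23):
        q=P[(P[:,2]>lo)&(P[:,2]<lo+.02)]; print(lo,len(q),np.median(q,0) if len(q) else "")
E
```

```text
wrist_force: [-0.9, 0.1, -0.7]
opening: 0.0066
grasp_force: 59.2
 t 18.45 shift [-0.001   0.0001 -0.0002] turn [ 0.08 -0.03  0.03] F [-0.9  0.1 -0.7] open 0.0066 j [-30.7  11.3  -6.8  71.9   0.1  59.3]
 t 18.45 shift [-0.0011 -0.0001  0.1398] turn [ 0.08 -0.03  0.03] F [-0.9  0.1 -0.7] open 0.0066 j [-30.7  11.3  -6.8  71.9   0.1  59.3]
grasp [ 0.4691 -0.2779  0.2848]
scene scoop_end [([0.6808, -0.2269, -0.0015], 0.68), ([0.4681, -0.2808, 0.2903], 0.67)]
scene scoop [([0.4644, -0.2746, 0.1565], 0.58)]
scene scoop_cup [([0.4579, -0.2759, 0.1699], 0.75)]
scene mug_mouth [([0.4642, -0.278, 0.0888], 0.96)]
0.13 0 
0.15 20 [ 0.4518 -0.2686  0.1658]
0.17 51 [ 0.4579 -0.2708  0.1779]
0.19 30 [ 0.4642 -0.2725  0.1992]
0.21 29 [ 0.4648 -0.2737  0.2205]
0.23 29 [ 0.4645 -0.2727  0.2389]
top scoop_end [([0.469, -0.2835, 0.2865], 0.45)]
top scoop [([0.4703, -0.2783, 0.1618], 0.57)]
top scoop_cup [([0.4599, -0.2745, 0.1716], 0.5)]
top mug_mouth [([0.4594, -0.2774, 0.0847], 0.86)]
0.13 0 
0.15 2 [ 0.458  -0.2658  0.1688]
0.17 60 [ 0.4589 -0.2729  0.1777]
0.19 9 [ 0.4701 -0.2698  0.2007]
0.21 9 [ 0.4689 -0.2706  0.2241]
0.23 10 [ 0.4694 -0.271   0.2378]
```

```bash

python3 -m handwheel '[[[-0.001,0,0.04],[0,0,0],0],[[-0.001,0,0.08],[0,0,0],0],[[-0.001,0,0.115],[0,0,0],0],[[-0.001,0,0.138],[0,0,0],0],[[-0.001,0,0.142],[0,0,0],0]]' | grep -E "tcp|force"
python3 -m handwheel '[[[0,0,0.002],[0,0,0],0],[[0,0,0.002],[0,0,0],0]]'| grep -E "tcp|wrist_force"
python3 -m handwheel '[[[0,0,0.002],[0,0,0],0],[[0,0,0.002],[0,0,0],0]]'| grep -E "tcp|wrist_force"
python3 -m handwheel '[[[0,0,0.0015],[0,0,0],0],[[0,0,0.0015],[0,0,0],0]]'| grep -E "tcp|wrist_force"
python3 -m handwheel '[[[0,0,0.0015],[0,0,0],0],[[0,0,0.0015],[0,0,0],0]]'| grep -E "tcp|wrist_force"
```

```text
tcp_pos: [0.4679, -0.2789, 0.2948]
wrist_force: [-1.2, 0.2, -0.2]
grasp_force: 59.2
tcp_pos: [0.4698, -0.2801, 0.2971]
wrist_force: [-0.0, -0.2, 0.2]
tcp_pos: [0.4697, -0.28, 0.2949]
wrist_force: [-0.6, 0.4, -0.6]
tcp_pos: [0.4693, -0.2798, 0.2926]
wrist_force: [-0.6, 0.0, -0.5]
tcp_pos: [0.4692, -0.2797, 0.2907]
wrist_force: [0.0, -0.4, -1.2]
```

```bash

python3 -m handwheel '[[[0,0,0.001],[0,0,0],0],[[0,0,0.001],[0,0,0],0]]'| grep -E "tcp|wrist_force"
python3 -m handwheel '[[[0,0,0.001],[0,0,0],0],[[0,0,0.001],[0,0,0],0]]'| grep -E "tcp|wrist_force"
python3 -m handwheel '[[[0,0,0.001],[0,0,0],0],[[0,0,0.001],[0,0,0],0]]'| grep -E "tcp|wrist_force"
```

```text
tcp_pos: [0.4692, -0.2797, 0.2897]
wrist_force: [-0.2, 0.3, 0.3]
tcp_pos: [0.4692, -0.2797, 0.2887]
wrist_force: [0.2, 0.1, 0.1]
tcp_pos: [0.4692, -0.2797, 0.2878]
wrist_force: [-0.4, 0.9, -0.2]
```

```bash

python3 -m handwheel '[[[0,0,0.001],[0,0,0],0],[[0,0,0.001],[0,0,0],0]]'| grep -E "tcp|wrist_force"
python3 -m handwheel '[[[0,0,0.001],[0,0,0],0],[[0,0,0.001],[0,0,0],0]]'| grep -E "tcp|wrist_force"
python3 -m handwheel '[[[0,0,0.001],[0,0,0],0],[[0,0,0.001],[0,0,0],0]]'| grep -E "tcp|wrist_force"
```

```text
tcp_pos: [0.4692, -0.2797, 0.2868]
wrist_force: [-0.3, 0.4, -0.2]
tcp_pos: [0.4692, -0.2797, 0.2858]
wrist_force: [-0.3, -1.4, -0.9]
tcp_pos: [0.4692, -0.2797, 0.2848]
wrist_force: [-0.2, -0.3, -0.6]
```

```bash

python3 -m handwheel '[[[0,0,0.0015],[0,0,0],0],[[0,0,0.0015],[0,0,0],0]]'| grep -E "tcp|wrist_force"
python3 -m handwheel '[[[0,0,0.0015],[0,0,0],0],[[0,0,0.0015],[0,0,0],0]]'| grep -E "tcp|wrist_force"
python3 - <<'E'
from h import *
for c in("scene","top"):
    s=vision.snapshot(c)
    for n in("scoop_end","scoop","scoop_cup","mug_mouth"):
        print(c,n,[(world(r["xyz"],s).round(4).tolist(),round(r["p"],2)) for r in nets.spot_point(n,s)[:2]])
    if c=="scene": cv2.imwrite("pics/a6.png",cv2.resize(s["color"][130:230,280:390,::-1],None,fx=6,fy=6))
E
```

```text
tcp_pos: [0.4694, -0.2798, 0.2836]
wrist_force: [-0.2, -0.0, 0.4]
tcp_pos: [0.4698, -0.2801, 0.2833]
wrist_force: [-0.5, 1.2, 9.7]
scene scoop_end [([0.4681, -0.28, 0.1325], 0.52)]
scene scoop [([0.4701, -0.2818, 0.133], 0.74)]
scene scoop_cup [([0.4678, -0.2812, 0.133], 0.3)]
scene mug_mouth [([0.463, -0.2783, 0.0883], 0.66)]
top scoop_end [([0.4702, -0.2846, 0.1329], 0.56)]
top scoop [([0.4678, -0.2797, 0.0055], 0.57)]
top scoop_cup [([0.4914, 0.0656, 0.0533], 0.63), ([0.461, -0.2779, 0.0124], 0.43)]
top mug_mouth [([0.4616, -0.2796, 0.0847], 0.7)]
```

View pics/a6.png

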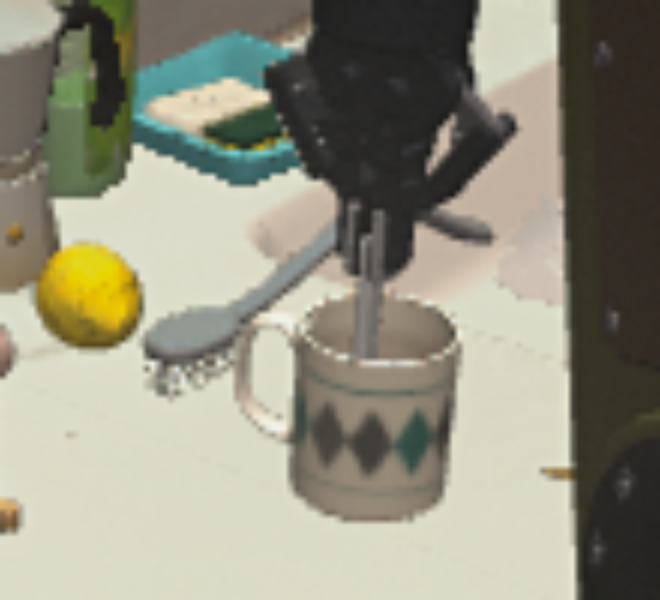

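Scoop inside the mug, handle at (370,280), and 9.7 N of contact with the floor. Ease off, release and lift straight up.

```bash

python3 -m handwheel '[[[0,0,-0.001],[0,0,0],0],[[0,0,-0.001],[0,0,0],0.2],[[0,0,-0.001],[0,0,0],0.6],[[0,0,-0.001],[0,0,0],1],[[0,0,-0.001],[0,0,0],1]]' | grep -E "tcp|force|open"
python3 -m handwheel '[[[0,0,-0.006],[0,0,0],1],[[0,0,-0.018],[0,0,0],1],[[0,0,-0.04],[0,0,0],1],[[0,0,-0.08],[0,0,0],1],[[0,0,-0.13],[0,0,0],1]]'| grep -E "tcp|force"
python3 -m handwheel '[[[-0.05,0,-0.05],[0,0,0],1],[[-0.05,0,-0.05],[0,0,0],1],[[-0.05,0,-0.05],[0,0,0],1],[[-0.05,0,-0.05],[0,0,0],1],[[-0.05,0,-0.05],[0,0,0],1]]'| grep -E "tcp|force"
python3 - <<'E'
from h import *
for c in("scene","top"):
    s=vision.snapshot(c)
    for n in("scoop_end","scoop_cup","mug_mouth","mug","cap_top","cap","spice_a","lemon","garlic","tape_roll"):
        print(c,n,[(world(r["xyz"],s).round(4).tolist(),round(r["p"],2)) for r in nets.spot_point(n,s)[:1]])
    if c=="scene": cv2.imwrite("pics/a7.png",cv2.resize(s["color"][140:330,140:390,::-1],None,fx=3,fy=3))
E
```

```text
tcp_pos: [0.4692, -0.2797, 0.2827]
wrist_force: [0.4, 0.2, 0.4]
opening: 0.06
grasp_force: 0.0
tcp_pos: [0.4685, -0.2793, 0.4137]
wrist_force: [1.6, -0.8, 0.3]
grasp_force: 0.0
tcp_pos: [0.4688, -0.3289, 0.4619]
wrist_force: [0.6, 1.0, -0.6]
grasp_force: 0.0
scene scoop_end [([0.4926, -0.3077, 0.1264], 0.51)]
scene scoop_cup [([0.6638, -0.3095, -0.005], 0.34)]
scene mug_mouth [([0.4628, -0.2755, 0.0862], 0.57)]
scene mug [([0.476, -0.2775, -0.0051], 0.96)]
scene cap_top [([0.4875, 0.0544, 0.0526], 0.91)]
scene cap [([0.4892, 0.0609, 0.004], 0.98)]
scene spice_a [([0.4581, 0.1672, 0.001], 0.68)]
scene lemon [([0.6596, -0.31, -0.0061], 0.7)]
scene garlic [([0.6802, -0.2261, -0.0026], 0.48)]
scene tape_roll [([0.4979, 0.3094, 0.0057], 0.62)]
top scoop_end [([0.4986, -0.3083, 0.1246], 0.57)]
top scoop_cup [([0.4638, -0.28, 0.0133], 0.59)]
top mug_mouth [([0.4605, -0.2751, 0.0815], 0.77)]
top mug [([0.4765, -0.2769, -0.0097], 0.69)]
top cap_top [([0.4935, 0.064, 0.0526], 0.84)]
top cap [([0.4898, 0.0569, -0.0021], 0.91)]
top spice_a [([0.458, 0.1692, -0.0038], 0.68)]
top lemon [([0.6664, -0.3106, -0.0026], 0.77)]
top garlic [([0.6848, -0.226, -0.0036], 0.67)]
top tape_roll [([0.5018, 0.3142, -0.0042], 0.9)]
```

View pics/a7.png

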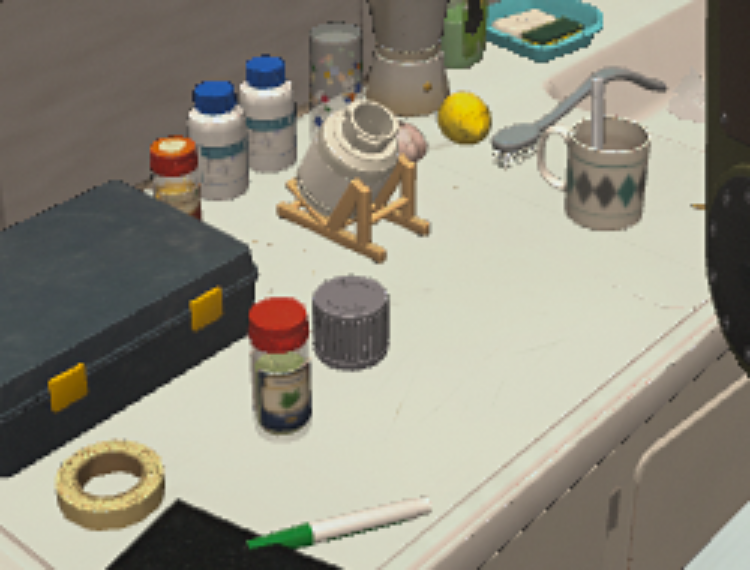

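The view shows the cap flat and top up at (350,322). The scoop stands handle up in the upright mug at (600,120), and the bystanders are where they were.

```bash
python3 -m handwheel '[[[0,0,0],[0,0,0],1],[[0,0,0],[0,0,0],1],[[0,0,0],[0,0,0],1],[[0,0,0],[0,0,0],1]]' | head -1; python3 -c "
from station import env; print(env.sign_off())"
```

```text
clock: 25.35
the job is handed in; nothing more can be done
None
```

I handed the job in at about 25 s: the cap is off and lying flat, top up, on the worktop; the scoop stands cup down and handle up in the upright mug; and the spice jar, lemon, garlic and tape roll are where they were.

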